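# Refit the top tier of the bathroom stacker by feel and stand the jar on it

## Task

The washed top shelf of the acrylic stacker goes back on: take it by its handle, lay it on the steel studs of the middle tier and slide it about lightly until its four holes drop over them and it lies fully home on the posts; never force it, the acrylic cracks. Then set the small glass jar gently upright on the shelf, anywhere beside the handle, let go, and leave the other things as they are.

Things in the scene. Friction and masses are not known exactly. Their poses are not given: they have to be found in the camera images.
- rack: The two lower tiers of a clear acrylic stacker on the ledge; it does not move. This frame is the bottom tier, a low clear tray 186 mm (x) by 126 mm (y) with a 15 mm rim; origin at the centre of its underside, z up.
- rack_mid (a point): The tray's centre line at 70 mm up, mid-height of the middle tier's deck (tray's axes). The middle tier stands on rubber feet inside the rim, square to it but with play: it has been pushed off-centre, with its studs, by up to 7 mm in the tray's x and in its y. That offset is not in any of these poses. Sideways pushes above about 8 N can shift it within the rim.
- rack_top (a point): The tray's centre line (tray's axes) at the height of the post tops, 143 mm above the ledge. Above the middle deck stand four clear round posts 16 mm in diameter, at x = +-75 mm, y = +-45 mm of the middle tier, with flat tops; on each a steel stud 8 mm in diameter and 10 mm tall, its tip chamfered 1 mm.
- shelf: The top tier: a clear acrylic plate 200 mm (x) by 140 mm (y), 6 mm thick, about 0.26 kg, lying on the ledge, origin at the centre of its underside, z up. Four through holes 10.5 mm in diameter at x = +-75 mm, y = +-45 mm; it fits either way round. Home on the posts, its underside is 143 mm above the ledge and the stud tips stand 4 mm proud of it.
- handle (a point): Middle of the top shelf's white carrying handle, 48 mm above the shelf's underside, same axes as the shelf. The handle is an arch across the shelf's middle: a bar 96 mm long (along y), 12 mm wide (x) and 14 mm high with 35 mm of free height under it, and a foot at each end (76 mm clear between the feet).
- jar: Small round glass jar with an aluminium lid, about 0.11 kg, standing on the ledge; origin at the centre of its underside, z up.
- jar_mid (a point): Centre of the glass jar, half-way up: 23 mm above its underside. The jar is 46 mm in diameter and 46 mm high (lid 43 mm in diameter from 34 mm up).
- pill_bottle: Bystander: amber pill bottle with a white twist cap, 41 mm in diameter, 68 mm high, standing on the ledge; origin at the centre of its underside.
- denture_cup: Bystander: lidded white denture cup, 79 mm in diameter, 60 mm high, standing on the middle tier's deck between the posts; origin at the centre of its underside.
- toothbrush: Bystander: short green toothbrush 145 mm long lying on the ledge behind the work, along its own y; origin under its middle.
There are look-alikes about, which are no part of the job. What is shaped like the shelf but orange is not meant.

How it is judged:
By the outcome, as a careful person would: the job done as asked, in the order asked, and still so for the second after the job is handed in, with the robot touching nothing.
It also fails if it takes over 72 s, if anything falls off the work surface, if the arm or the gripper's body presses on something with over 40 N, if the wrist force passes 120 N, or if a joint passes its speed limit or range.

## Robot

A 6-joint arm with a two-finger parallel gripper is mounted at the origin on the work surface. World frame = base frame: x ahead of the robot, y to its left, z up, the work surface at z = 0. Lengths are in mm, angles in rad, forces in N, time in s.
With the tool pointing down it reaches from about 375 to 900 mm from the base axis. Payload 3.1 kg.
Tool frame: the origin (TCP) lies between the finger pads; the fingertips stand 8 mm ahead of it and the grasp point (between the pads) lies 11 mm behind it (r.tcp_to_tips is the distance from the TCP to the fingertips, in mm); z points along the fingers, y is the direction in which the jaws open and shut (so a half turn about z gives the same grasp; the last joint's range is limited). The gripper opens to 87 mm and grips with 3 to 60 N. Pads are 19 mm wide; open, the fingers measure 117 mm over their backs; the gripper's body (75 mm by 190 mm) begins 51 mm behind the grasp point.
Start: joints at [-1.313, 0.527, 1.433, -0, 1.181, -0.178], TCP at [263.854, -566.549, 230.548] pointing down, gripper open.
Joint ranges: [-3.08, 3.08], [-0.75, 2.2], [0.22, 2.44], [-1.43, 4.57], [0, 2.65], [-2.85, 2.85]. Speed limits (rad/s): [2.79, 2.79, 3.14, 3.14, 3.14, 3.14].

## Interface

Orientations are given as a unit quaternion [x, y, z, w].
In Python, from workcell import sensors, camera, order, models, r gives the robot as it stands.
- The arm moves only by the shell command python3 -m handwheel 'ROWS' [OPENING] [FORCE]. ROWS is text: rows parted by semicolons, each of 4 numbers parted by spaces: the shift along the tool's x, y, z in cm, then the turn about the tool's z in rad. A call has 1 to 20 rows; each row is the pose to reach, as a shift and turn from the pose commanded when the call began, along the tool's axes at that moment; what a row does not reach only later rows make up. A row lasts 1/12 s, in which the tool goes at most 41.7 mm and 7.16 degrees, less where a joint would pass 70% of its speed; a pose out of reach is approached as far as the arm can. A call with a gripper value outside its range is refused whole. OPENING is the finger opening in cm, from 0 to 8.7, set as the call begins (- or left out, the last holds). The fingers move at their own pace and stop on an object; FORCE is the grip in N (left out, the last holds). Time passes only in rows, so rows that repeat a pose let the fingers close. It gives the time, the measured TCP pose, the force and the opening at its end, in the units of the state.
- sensors.get_obs(): the state, without advancing time (a new reading comes with each control period).
- camera(name): name is "scene" or "top"; returns a dict with "color" (420x560x3 uint8, red, green, blue), "z_map" (420x560 float32, mm along the optical axis (not along the pixel's ray), 0 where there is no reading), "mtx" (3x3 intrinsics, pixels), "pose" (4x4, takes a point from camera to world coordinates). Camera axes: x right, y down, z forward; pixel columns grow to the right and rows downward; lengths in mm; the calibration is good to about 2 mm. A picture is of the moment at which its call begins.
- order.job_done(): hands the job in, once; it reports no verdict.
Trained networks look in a picture, given as the dict that the camera call returned (one of the last four; its "shot" number tells which), for a name from the list of things; names that differ only in an ending like _2 or _b are one class to them, and where a whole thing is asked for, a point or a joint stands for the part that bears it (a point fixed in the world has none). Each returns a list of dicts, best first, with "score" (0 to 1); they miss things now and then, are a little off and sometimes report something else, mostly with a low value. They report only what shows in the picture. A call takes as long as a camera call. They do not tell look-alikes from the thing itself.
- models.silhouettes(picture, label): "region" (420x560 bool, what is visible of it) and "uv" ([column, row] in pixels, amid what is visible of it).
- models.place_of(picture, label): "uv" ([column, row] in pixels: a listed point, or the origin of a listed thing).
The state is a dict: "time": time; "joint_positions": joint angles; "joint_vel": joint speeds; "effort": joint torques, N m; "ee_pos": TCP position; "eef_rot": TCP orientation; "ft_force": force on the tool from outside, world axes, zero at the start; "moment": the same for the moment, N m; "finger_gap": finger opening in mm.
Only numpy, scipy, OpenCV 4.12 (cv2) and the standard library are available. Lean on these libraries where they do the work, as an engineer would, in place of code of your own. Each camera call takes 0.05 s, during which the arm holds its last target. There are 200 camera calls.

## Working session

There is one attempt and no reset: what is moved stays moved. The work goes in short steps, Python scripts to look and compute and a shell command to move; the robot and the scene stay as the last step left them, time stands still between calls to the robot, and variables do not carry over. Pictures are saved under pics/ and viewed, about 8 in all and at most 12, crops included, and the job is handed in when it is done.

```bash
mkdir -p pics; ls
cat > h.py <<'E'
import numpy as np,cv2
from workcell import sensors,camera,order,models,r
from scipy.spatial.transform import Rotation as R
def w(p,uv,z):
    "pixel onto world plane z"
    K=p['mtx'];T=p['pose'];d=T[:3,:3]@np.linalg.solve(K,[uv[0],uv[1],1.]);o=T[:3,3]
    return o+d*(z-o[2])/d[2]
def px(p,X):
    T=np.linalg.inv(p['pose']);c=T[:3,:3]@np.array(X,float)+T[:3,3];q=p['mtx']@c;return q[:2]/q[2]
def cloud(p):
    z=p['z_map'];v,u=np.indices(z.shape);c=np.stack([u,v,np.ones_like(u)],-1)@np.linalg.inv(p['mtx']).T*z[...,None]
    return c@p['pose'][:3,:3].T+p['pose'][:3,3]
def save(p,n,box=None,s=1):
    im=p['color'][:,:,::-1]
    if box: im=im[box[1]:box[3],box[0]:box[2]]
    cv2.imwrite('pics/'+n,cv2.resize(im,None,fx=s,fy=s,interpolation=cv2.INTER_CUBIC))
def st():
    o=sensors.get_obs();print({k:np.round(o[k],2) for k in('time','ee_pos','eef_rot','ft_force','moment','finger_gap')})
E
python3 - <<'E'
from h import *
st()
hs={'rack':0,'rack_mid':70,'rack_top':143,'shelf':0,'handle':48,'jar':0,'jar_mid':23,'pill_bottle':0,'denture_cup':70,'toothbrush':0}
P={n:camera(n) for n in('scene','top')}
for n,p in P.items():
    save(p,n+'0.png');print(n,p['pose'][:3,3].round(),p['mtx'][0,0])
    for k,z in hs.items():
        for d in models.place_of(p,k)[:3]: print(k,round(d['score'],2),np.round(d['uv']),w(p,d['uv'],z).round(1))
E
```

```text
pics
{'time': np.float64(0.0), 'ee_pos': array([ 263.66, -565.85,  229.56]), 'eef_rot': array([ 0.98,  0.22, -0.  , -0.  ]), 'ft_force': array([ 0.16, -0.36, -0.81]), 'moment': array([-0.07, -0.04,  0.02]), 'finger_gap': np.float64(86.82)}
scene [1395.  519.  975.] 536.885204391354
rack 0.93 [199. 212.] [ 522.2 -175.7    0. ]
rack_mid 0.74 [198. 193.] [ 522.9 -169.4   70. ]
rack_top 0.82 [193. 167.] [ 510.6 -180.7  143. ]
shelf 0.7 [305. 241.] [498.3 132.4   0. ]
shelf 0.56 [398. 205.] [262.3 302.9   0. ]
handle 0.64 [308. 227.] [494.8 137.1  48. ]
handle 0.59 [403. 188.] [246.7 305.8  48. ]
jar 0.88 [396. 260.] [464.7 361.8  -0. ]
jar 0.69 [196. 166.] [ 351.7 -294.8    0. ]
jar_mid 0.9 [396. 251.] [457.9 357.1  23. ]
jar_mid 0.19 [199. 191.] [ 469.3 -206.    23. ]
pill_bottle 0.71 [369. 291.] [585.8 333.8   0. ]
denture_cup 0.89 [198. 189.] [ 509.  -177.8   70. ]
toothbrush 0.65 [260. 330.] [791.5 156.1  -0. ]
top [ 440.   53. 1118.] 436.97875621963294
rack 0.6 [373. 213.] [ 522.  -176.8    0. ]
rack_mid 0.93 [378. 212.] [ 518.1 -176.4   70. ]
rack_top 0.89 [382. 207.] [ 525.2 -169.8  143. ]
rack_top 0.4 [244. 116.] [740.4 138.2 143. ]
shelf 0.73 [252. 226.] [494.4 131.6   0. ]
handle 0.97 [252. 223.] [499.7 130.3  48. ]
handle 0.58 [182. 323.] [262.  302.1  48. ]
jar 0.61 [164. 240.] [462.2 359.3   0. ]
jar_mid 0.6 [160. 244.] [453.7 361.4  23. ]
pill_bottle 0.74 [374. 213.] [ 522.  -178.8    0. ]
pill_bottle 0.64 [175. 192.] [586.1 329.5   0. ]
denture_cup 0.96 [374. 217.] [ 507.7 -165.9   70. ]
toothbrush 0.59 [245. 114.] [789.2 147.8  -0. ]
```

View pics/top0.png

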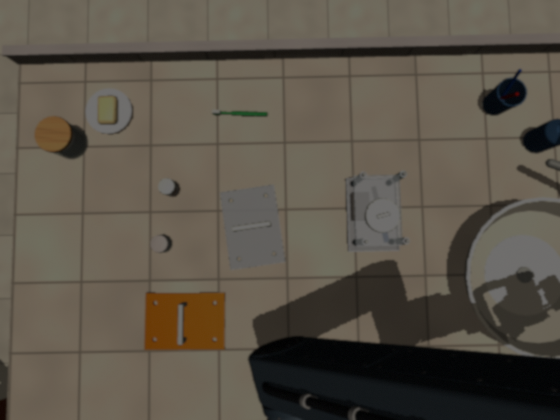

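View pics/scene0.png

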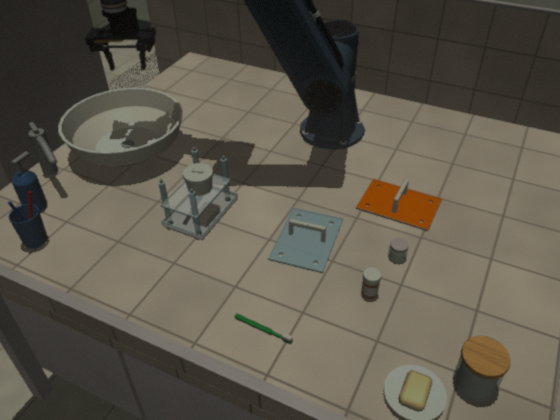

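The top view shows the clear shelf with its white handle at (252,226), the rack with the cup at (375,213), the jar at (160,244), the pill bottle at (168,187) and the orange decoy at (185,322). Next I'll zoom in on the shelf and the studs.

Run:
```python
from h import *
p=camera('top');q=camera('scene')
a=p['color'][160:280,140:410]; a=np.clip(a.astype(float)*1.7,0,255).astype(np.uint8)
cv2.imwrite('pics/c1.png',cv2.resize(a[:,190:,::-1],None,fx=7,fy=5*1.0,interpolation=cv2.INTER_CUBIC) if 0 else cv2.resize(a[5:105,200:270,::-1],None,fx=6,fy=6,interpolation=cv2.INTER_CUBIC))
b=np.clip(q['color'][140:240,155:245].astype(float)*1.7,0,255).astype(np.uint8)
b=cv2.resize(b[:,:,::-1],None,fx=6,fy=6,interpolation=cv2.INTER_CUBIC)
c=cv2.imread('pics/c1.png'); cv2.imwrite('pics/c1.png',np.hstack([cv2.resize(c,(378,540)),cv2.resize(b,(420,467)) if 0 else cv2.resize(b,(420,540))]))
# shelf: silhouettes, min-area rect at z=6
for n,P in(('top',p),('scene',q)):
    for k,z in(('shelf',6),('rack',0)):
        for d in models.silhouettes(P,k)[:2]:
            m=d['region']; 
            v,u=np.nonzero(m); X=np.array([w(P,(x,y),z)[:2] for x,y in zip(u,v)],np.float32)
            rc=cv2.minAreaRect(X); print(n,k,round(d['score'],2),m.sum(),np.round(d['uv']),np.round(rc[0],1),np.round(rc[1],1),round(rc[2],2))
    # handle bar: white pts by depth in cloud 38..60 mm near shelf
    C=cloud(P); m=(np.hypot(C[...,0]-497,C[...,1]-131)<90)&(C[...,2]>35)&(C[...,2]<70)
    X=C[m]; print(n,'handle',m.sum(),X.mean(0).round(1) if len(X) else '', [np.round(t,2) for t in cv2.minAreaRect(X[:,:2].astype(np.float32))] if len(X)>3 else '')
    m=(np.hypot(C[...,0]-462,C[...,1]-360)<60)&(C[...,2]>35)&(C[...,2]<60);X=C[m];print('jar',m.sum(),X.mean(0).round(1),X.min(0).round(),X.max(0).round())
```

```text
top shelf 0.76 4618 [184. 322.] [260.4 303.3] [204.2 142.7] 88.96
top shelf 0.66 4238 [253. 226.] [492.9 132.1] [199.6 141.1] 7.35
top rack 0.59 3159 [369. 205.] [ 527.3 -188.6] [204.1 155.7] 0.03
top handle 201 [492.4 131.4  54.7] [array([492.57, 131.62]), array([11.99, 94.73]), np.float64(7.18)]
jar 257 [454.2 356.6  46.1] [433. 336.  35.] [475. 378.  52.]
scene shelf 0.84 3176 [307. 238.] [490.8 132.4] [210.5 142.2] 7.0
scene rack 0.57 3146 [194. 205.] [ 439.8 -232.6] [339.4 245. ] 0.02
scene handle 256 [493.6 134.4  51.2] [array([493.37, 133.5 ]), array([18.08, 95.52]), np.float64(5.76)]
jar 229 [456.4 360.4  44.9] [428. 339.  35.] [475. 381.  53.]
```

View pics/c1.png

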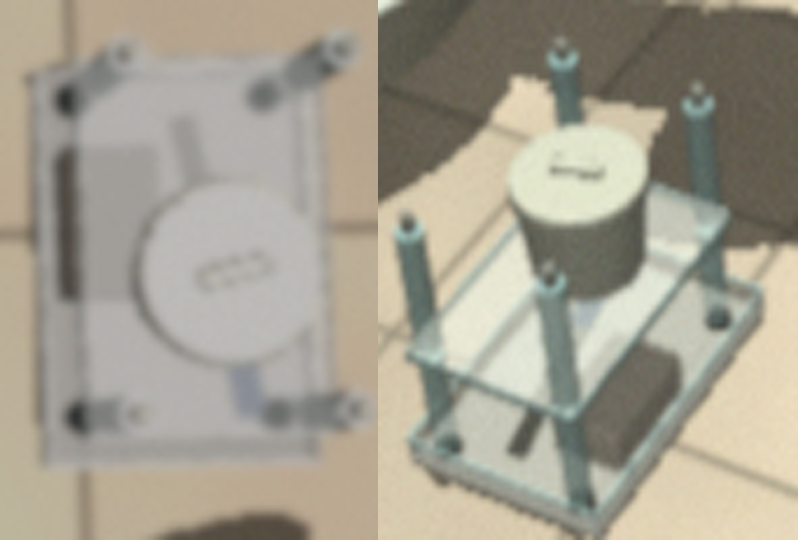

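The right crop shows all four stud tips clearly, near (561,47), (698,90), (407,222) and (548,270). In the left crop they are near (122,50), (342,47), (138,412) and (350,410). I'll fit the 150x90 rectangle to them.

```bash
cat > fit.py <<'E'
from h import *
from scipy.optimize import least_squares
p=camera('top');q=camera('scene')
T=np.array([(122,50),(342,47),(138,412),(350,410)])/5.4+[340,165]-.4
S=(np.array([(561,47),(698,90),(407,222),(548,270)])-[378,0])/[4.667,5.4]+[155,140]-.4
sg=np.array([(1,1),(1,-1),(-1,1),(-1,-1)])*[75,45]
def stud(P,U,Z,name):
    X=np.array([w(P,u,Z)[:2] for u in U])
    return X
XT=stud(p,T,151,'t');XS=stud(q,S,151,'s')
print(XT.round(1),XS.round(1))
# scene order: assign by nearest
c=XT.mean(0);XS2=[]
for s in sg:
    XS2.append(XS[np.argmin(np.hypot(*(XS-(XS.mean(0)+s)).T))])
XS2=np.array(XS2)
def f(v,X):
    a=v[2];M=np.array([[np.cos(a),-np.sin(a)],[np.sin(a),np.cos(a)]]);return ((sg@M.T+v[:2])-X).ravel()
for n,X in(('top',XT),('scene',XS2)):
    s=least_squares(f,[520,-175,0],args=(X,));print(n,s.x[:2].round(1),np.degrees(s.x[2]).round(2),s.fun.round(1))
E
python3 fit.py; python3 -c "
from h import *
o=sensors.get_obs();print(R.from_quat(o['eef_rot']).as_matrix().round(3),r.tcp_to_tips)"
```

```text
[[ 599.2 -125.6]
 [ 598.6 -216.4]
 [ 449.9 -126.9]
 [ 449.1 -213.2]] [[ 448.6 -218.1]
 [ 446.3 -128.7]
 [ 600.3 -216. ]
 [ 597.3 -129. ]]
top [ 524.2 -170.5] -0.39 [ 0.3 -0.4  0.3  0.4 -0.4  1.9 -0.2 -1.8]
scene [ 523.1 -173. ] 0.7 [ 0.3  2.  -1.6 -1.   1.3 -0.2  0.  -0.7]
[[ 0.907  0.422 -0.   ]
 [ 0.422 -0.907  0.   ]
 [ 0.    -0.    -1.   ]] 8.0
```

```bash
cat > to.py <<'E'
import sys
from h import *
# usage: to.py x y z [yaw_of_tool_y_deg]
x,y,z=map(float,sys.argv[1:4]); o=sensors.get_obs(); M=R.from_quat(o['eef_rot']).as_matrix()
s=M.T@(np.array([x,y,z])-o['ee_pos'])/10; ya=np.degrees(np.arctan2(M[1,1],M[0,1]))
print('shift cm',s.round(2),'toolY deg',ya.round(2),'turn',round(np.radians(((ya-float(sys.argv[4])+180)%360)-180),3) if len(sys.argv)>4 else '')
E
python3 to.py 492.8 132 110 7.2
```

```text
shift cm [ 50.25 -53.66  12.06] toolY deg -65.03 turn -1.261
```

```bash
python3 -m handwheel '50.2 -53.6 0 -1.26;50.2 -53.6 0 -1.26;50.2 -53.6 0 -1.26;50.2 -53.6 0 -1.26;50.2 -53.6 0 -1.26;50.2 -53.6 0 -1.26;50.2 -53.6 0 -1.26;50.2 -53.6 0 -1.26;50.2 -53.6 0 -1.26;50.2 -53.6 0 -1.26;50.2 -53.6 0 -1.26;50.2 -53.6 0 -1.26;50.2 -53.6 0 -1.26;50.2 -53.6 0 -1.26;50.2 -53.6 0 -1.26;50.2 -53.6 0 -1.26;50.2 -53.6 0 -1.26;50.2 -53.6 0 -1.26;50.2 -53.6 5 -1.26;50.2 -53.6 9 -1.26' 5; python3 to.py 492.8 132 37 7.2
```

```text
time: 3.17
ee_pos: [496.2, 133.5, 148.7]
eef_rot: [0.66, 0.751, 0.004, 0.004]
ft_force: [-0.1, -0.4, -1.4]
finger_gap: 50.0
shift cm [-0.1  -0.47 11.17] toolY deg 7.39 turn 0.003
```

```bash
python3 -m handwheel '0 0 3 0;0 0 6 0;0 0 8 0;0 0 9.3 0;0 0 10.3 0;0 0 10.3 0;0 0 10.3 0'; python3 -m handwheel '0 0 0 0;0 0 0 0;0 0 0 0;0 0 0 0;0 0 0 0;0 0 0 0;0 0 0 0' 0.5 25
python3 - <<'E'
from h import *
st();p=camera('scene');save(p,'g1.png',(240,140,400,290),4)
E
```

```text
time: 3.75
ee_pos: [492.8, 131.3, 44.2]
eef_rot: [0.662, 0.75, -0.0, -0.0]
ft_force: [-0.3, -0.2, -0.7]
finger_gap: 49.6
time: 4.33
ee_pos: [492.8, 131.3, 44.4]
eef_rot: [0.662, 0.75, 0.0, 0.0]
ft_force: [-0.4, -0.6, 1.3]
finger_gap: 11.8
{'time': np.float64(4.33), 'ee_pos': array([492.84, 131.29,  44.42]), 'eef_rot': array([0.66, 0.75, 0.  , 0.  ]), 'ft_force': array([-0.4 , -0.63,  1.31]), 'moment': array([-0.01,  0.26, -0.01]), 'finger_gap': np.float64(11.8)}
```

View pics/g1.png

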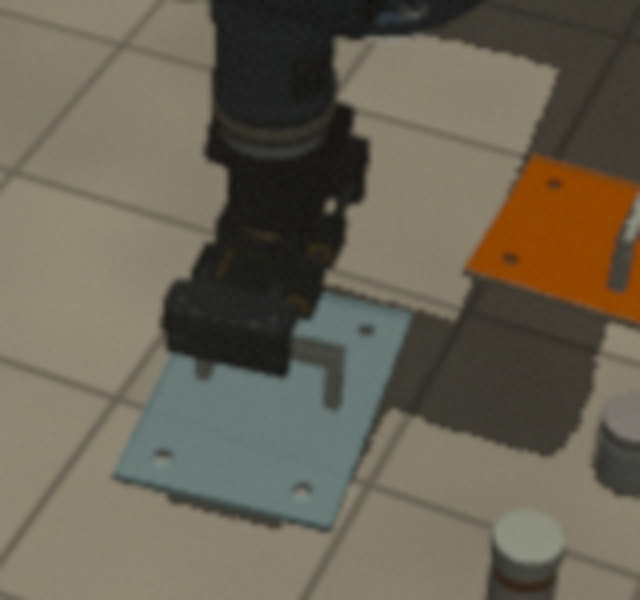

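The shelf lies flat with the jaws on the handle bar near (240,345) in the crop, but the grip is 7 mm too high. I'll regrip lower.

```bash
python3 -m handwheel '0 0 0 0;0 0 0.4 0;0 0 0.7 0;0 0 0.7 0' 3; python3 -m handwheel '0 0 0 0;0 0 0 0;0 0 0 0;0 0 0 0;0 0 0 0' 0.5 30;python3 -m handwheel '0 0 -0.3 0;0 0 -1 0;0 0 -4 0;0 0 -8 0;0 0 -12 0;0 0 -16 0;0 0 -18 0;0 0 -18 0;0 0 -18 0'
python3 - <<'E'
from h import *
st()
for n in('top','scene'):
    p=camera(n);save(p,'l'+n+'.png')
    C=cloud(p);e=sensors.get_obs()['ee_pos']; m=(np.hypot(C[...,0]-e[0],C[...,1]-e[1])<130)&(C[...,2]>165)&(C[...,2]<200);X=C[m]
    print(n,m.sum(),np.median(X,0).round(1),[np.round(t,2) for t in cv2.minAreaRect(X[:,:2].astype(np.float32))])
    a=np.linalg.lstsq(np.c_[X[:,:2]-e[:2],np.ones(len(X))],X[:,2],rcond=None)[0];print('plane',a)
    print([ (d['score'],w(p,d['uv'],e[2]+11).round(1)) for d in models.place_of(p,'handle')])
E
python3 to.py 523.7 -171.7 215 0
```

```text
time: 4.72
ee_pos: [492.2, 131.2, 36.4]
eef_rot: [0.662, 0.75, -0.001, -0.001]
ft_force: [-0.5, -0.5, -0.3]
finger_gap: 27.2
time: 5.13
ee_pos: [492.8, 131.3, 37.2]
eef_rot: [0.662, 0.75, 0.0, 0.0]
ft_force: [-0.0, 0.1, -0.3]
finger_gap: 11.4
time: 5.88
ee_pos: [492.6, 131.3, 218.3]
eef_rot: [0.662, 0.75, 0.001, 0.001]
ft_force: [-0.0, 0.9, -3.4]
finger_gap: 11.4
{'time': np.float64(5.88), 'ee_pos': array([492.64, 131.31, 218.26]), 'eef_rot': array([0.66, 0.75, 0.  , 0.  ]), 'ft_force': array([-0.  ,  0.91, -3.4 ]), 'moment': array([-0.08, -0.06, -0.03]), 'finger_gap': np.float64(11.42)}
top 1185 [453.   75.5 187.6] [array([492.48, 131.6 ]), array([199.64, 140.01]), np.float64(7.07)]
plane [3.34130336e-03 4.55796071e-04 1.87671812e+02]
[]
scene 2671 [520.1 146.9 185. ] [array([488.91, 132.81]), array([206.47, 142.16]), np.float64(7.1)]
plane [-8.39342665e-03 -3.60144487e-03  1.85244518e+02]
[(0.87, array([473.4, 346.4, 226.2])), (0.63, array([491.2, 132.8, 226.2]))]
shift cm [-30.46  -0.52  -0.  ] toolY deg 7.16 turn 0.125
```

View pics/lscene.png

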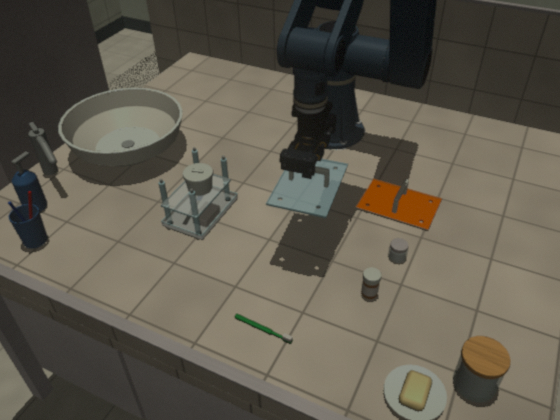

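The scene view shows the shelf held level at about (308,185). I'll refine the post positions from depth.

```bash
cat > posts.py <<'E'
from h import *
from scipy.optimize import least_squares
sg=np.array([(1,1),(1,-1),(-1,1),(-1,-1)])*[75,45]
def f(v,X):
    a=v[2];M=np.array([[np.cos(a),-np.sin(a)],[np.sin(a),np.cos(a)]]);return ((sg@M.T+v[:2])-X).ravel()
for n in('top','scene'):
  acc=[]
  for i in range(4):
    p=camera(n);C=cloud(p);o=[]
    for s in sg:
        c=s+[523.7,-171.7]
        m=(np.hypot(C[...,0]-c[0],C[...,1]-c[1])<18)&(abs(C[...,2]-143)<6)
        v,u=np.nonzero(m); o.append(list(w(p,(u.mean(),v.mean()),143)[:2])+[m.sum()])
    acc.append(o)
  acc=np.mean(acc,0);print(n,acc.round(1).tolist())
  s=least_squares(f,[520,-175,0],args=(acc[:,:2],));print(s.x[:2].round(1),np.degrees(s.x[2]).round(2),s.fun.round(1))
# tray floor/rim outline in top: yaw from depth of rim
E
python3 posts.py
python3 - <<'E'
from h import *
p=camera('top')
a=np.clip(p['color'][165:260,335:415].astype(float)*1.7,0,255).astype(np.uint8)
cv2.imwrite('pics/c2.png',cv2.resize(a[:,:,::-1],None,fx=6.3,fy=6.3,interpolation=cv2.INTER_CUBIC))
E
```

```text
top [[597.8, -128.1, 32.2], [597.7, -217.5, 31.5], [449.2, -128.2, 32.2], [448.4, -217.6, 31.0]]
[ 523.3 -172.9] -0.06 [ 0.5  0.2  0.6 -0.4 -0.9  0.5 -0.1 -0.2]
scene [[599.3, -125.7, 33.8], [599.7, -215.3, 30.8], [450.2, -126.4, 28.2], [450.5, -215.5, 27.8]]
[ 524.9 -170.7] 0.18 [ 0.5  0.2  0.3 -0.2 -0.4  0.4 -0.4 -0.5]
```

View pics/c2.png

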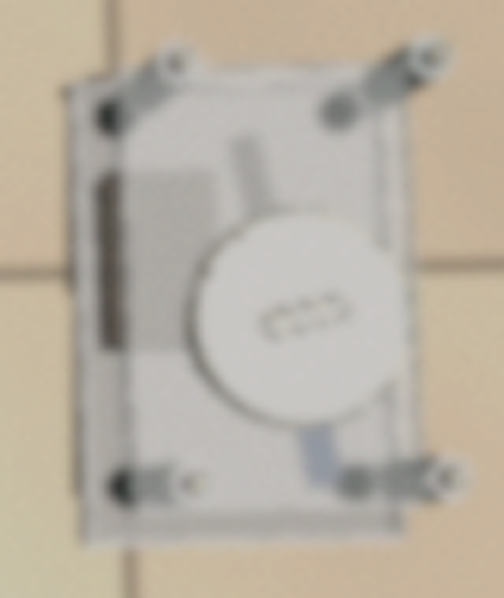

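Crop c2 shows the rack unrotated, with posts at about (175,62), (430,58), (190,484) and (447,478). The depth fit gives centre ≈ (524,-172.5) and yaw 0. I'll move over it.

```bash
python3 to.py 524 -172.5 206 0.08; python3 -m handwheel '-3 0 0 0;-7 0 0 0.05;-11 0 0 0.12;-15 0 0 0.123;-19 0 0 0.123;-23 0 0 0.123;-26 -.3 0 0.123;-28.5 -.5 0 0.123;-30 -.62 0 0.123;-30.54 -.62 0 0.123;-30.54 -.62 0 0.123;-30.54 -.62 0 0.123;-30.54 -.62 0 0.123'
python3 - <<'E'
from h import *
st()
for n in('top','scene'):
    p=camera(n)
    C=cloud(p);e=sensors.get_obs()['ee_pos']; m=(np.hypot(C[...,0]-e[0],C[...,1]-e[1])<130)&(C[...,2]>165)&(C[...,2]<200);X=C[m]
    print(n,m.sum(),np.median(X[:,2]),[np.round(t,2) for t in cv2.minAreaRect(X[:,:2].astype(np.float32))])
E
python3 to.py 524 -172.5 192 0.08
```

```text
shift cm [-30.53  -0.68   1.1 ] toolY deg 7.16 turn 0.124
time: 7.62
ee_pos: [524.2, -170.6, 217.0]
eef_rot: [0.706, 0.708, 0.0, -0.001]
ft_force: [0.2, 0.8, -3.6]
finger_gap: 11.8
{'time': np.float64(7.62), 'ee_pos': array([ 524.17, -170.59,  217.05]), 'eef_rot': array([ 0.71,  0.71,  0.  , -0.  ]), 'ft_force': array([ 0.23,  0.76, -3.65]), 'moment': array([ 0.05, -0.14, -0.07]), 'finger_gap': np.float64(11.77)}
top 2231 186.83412254103996 [array([ 524.2 , -169.96]), array([200.16, 141.08]), np.float64(0.16)]
scene 2411 186.74539397212573 [array([ 522.12, -167.85]), array([206.55, 144.15]), np.float64(0.29)]
shift cm [-0.17 -0.04  2.52] toolY deg 0.23 turn 0.003
```

```bash
python3 -m handwheel '-.28 0.02 1 0.003;-.28 0.02 2 0.003;-.28 0.02 2.3 0.003;-.28 0.02 2.3 0.003;-.28 0.02 2.3 0.003';python3 -m handwheel '0 0 .1 0;0 0 .2 0;0 0 .3 0;0 0 .4 0;0 0 .4 0;0 0 .4 0'; python3 -c "
from h import *
st()"
```

```text
time: 8.13
ee_pos: [524.5, -175.0, 193.5]
eef_rot: [0.707, 0.707, -0.0, -0.001]
ft_force: [-0.1, -0.4, -2.2]
finger_gap: 11.9
time: 8.63
ee_pos: [524.8, -175.4, 190.3]
eef_rot: [0.707, 0.707, 0.0, 0.0]
ft_force: [0.4, -0.6, -2.4]
finger_gap: 11.5
{'time': np.float64(8.63), 'ee_pos': array([ 524.78, -175.35,  190.26]), 'eef_rot': array([0.71, 0.71, 0.  , 0.  ]), 'ft_force': array([ 0.36, -0.57, -2.4 ]), 'moment': array([-0.02, -0.12, -0.02]), 'finger_gap': np.float64(11.53)}
```

```bash
python3 -m handwheel '.1 -.03 0 0;.19 -.03 0 0;.19 -.03 0 0;.19 -.03 .05 0;.19 -.03 .1 0;.19 -.03 .1 0';python3 -m handwheel '0 0 .05 0;0 0 .1 0;0 0 .1 0;0 0 .1 0'
```

```text
time: 9.13
ee_pos: [524.5, -173.5, 189.2]
eef_rot: [0.707, 0.707, -0.0, 0.0]
ft_force: [0.2, -0.3, -2.4]
finger_gap: 11.7
time: 9.47
ee_pos: [524.5, -173.5, 188.2]
eef_rot: [0.707, 0.707, -0.0, -0.0]
ft_force: [0.0, -0.3, -3.1]
finger_gap: 11.8
```

```bash
python3 -m handwheel '0 0 .04 0;0 0 .08 0;0 0 .08 0;0 0 .08 0'
```

```text
time: 9.8
ee_pos: [524.5, -173.5, 187.4]
eef_rot: [0.707, 0.707, -0.0, 0.0]
ft_force: [0.1, -0.8, -2.9]
finger_gap: 11.6
```

```bash
python3 -m handwheel '0 0 .06 0;0 0 .12 0;0 0 .12 0;0 0 .12 0'
```

```text
time: 10.13
ee_pos: [524.5, -173.4, 186.1]
eef_rot: [0.707, 0.707, -0.0, -0.0]
ft_force: [-0.4, -0.3, -2.5]
finger_gap: 11.5
```

```bash
python3 -m handwheel '0 0 .06 0;0 0 .12 0;0 0 .12 0;0 0 .12 0'
```

```text
time: 10.47
ee_pos: [524.5, -173.4, 184.9]
eef_rot: [0.707, 0.707, -0.0, -0.0]
ft_force: [-0.3, -1.0, -1.8]
finger_gap: 11.8
```

```bash
python3 -m handwheel '0 0 .06 0;0 0 .12 0;0 0 .18 0;0 0 .24 0;0 0 .24 0;0 0 .24 0'; python3 -m handwheel '0 0 .06 0;0 0 .12 0;0 0 .12 0;0 0 .12 0'
```

```text
time: 10.97
ee_pos: [524.5, -173.4, 182.5]
eef_rot: [0.707, 0.707, -0.0, -0.0]
ft_force: [0.1, -0.6, -3.0]
finger_gap: 11.6
time: 11.3
ee_pos: [524.5, -173.4, 181.3]
eef_rot: [0.707, 0.707, -0.0, -0.0]
ft_force: [0.3, -1.4, -4.2]
finger_gap: 11.5
```

```bash
python3 -m handwheel '0 0 .04 0;0 0 .08 0;0 0 .08 0;0 0 .08 0'; python3 -m handwheel '0 0 .03 0;0 0 .06 0;0 0 .06 0;0 0 .06 0'
python3 - <<'E'
from h import *
st()
p=camera('scene');q=camera('top');save(p,'s1.png',(140,110,270,220),6)
for P in(p,q):
    C=cloud(P);m=(np.hypot(C[...,0]-524,C[...,1]+173)<125)&(C[...,2]>140)&(C[...,2]<160);X=C[m];print(np.percentile(X[:,2],[10,50,90]))
    a=np.linalg.lstsq(np.c_[X[:,:2]-[524,-173],np.ones(len(X))],X[:,2],rcond=None)[0];print('plane',a,[np.round(t,2) for t in cv2.minAreaRect(X[:,:2].astype(np.float32))])
E
```

```text
time: 11.63
ee_pos: [524.5, -173.5, 180.6]
eef_rot: [0.707, 0.707, -0.0, -0.0]
ft_force: [-0.2, -1.1, -2.9]
finger_gap: 12.1
time: 11.97
ee_pos: [524.5, -173.4, 180.2]
eef_rot: [0.707, 0.707, 0.0, 0.0]
ft_force: [0.1, 0.2, -0.9]
finger_gap: 11.6
{'time': np.float64(11.97), 'ee_pos': array([ 524.52, -173.35,  180.2 ]), 'eef_rot': array([0.71, 0.71, 0.  , 0.  ]), 'ft_force': array([ 0.06,  0.17, -0.86]), 'moment': array([-0.09,  0.01,  0.01]), 'finger_gap': np.float64(11.56)}
[147.18299559 149.85345041 152.11653782]
plane [-1.99317247e-03  6.68246117e-04  1.49791345e+02] [array([ 521.72, -171.89]), array([208.45, 148.08]), np.float64(0.23)]
[147.25236793 149.65446654 151.92236532]
plane [ 3.98260349e-04 -3.80439958e-03  1.49780349e+02] [array([ 524.42, -150.2 ]), array([ 98.76, 199.14]), np.float64(88.58)]
```

View pics/s1.png

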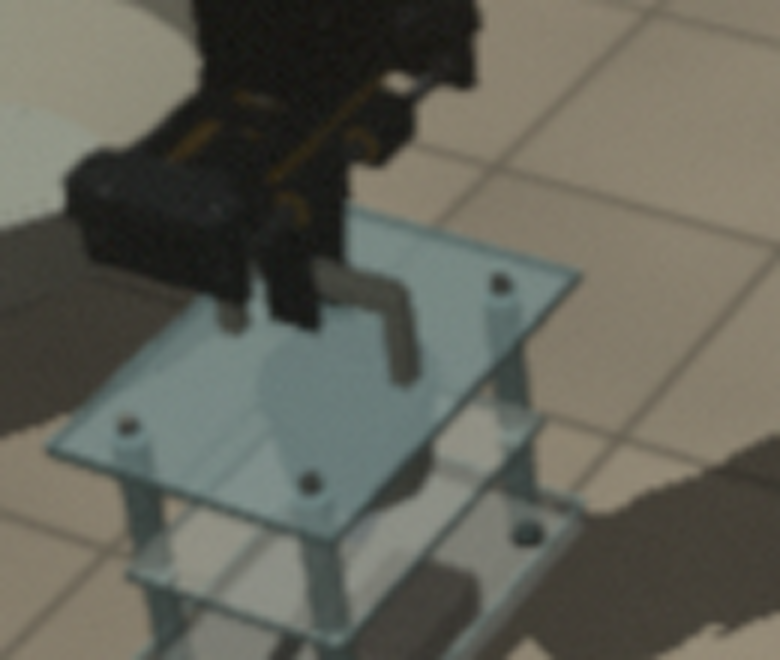

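The three visible studs stand through their holes, at (127,427), (310,483) and (500,285). The plate is level at 149.7 mm, so I'll press lightly to confirm it's seated before releasing.

```bash
python3 -m handwheel '0 0 .03 0;0 0 .06 0;0 0 .06 0;0 0 .06 0'
```

```text
time: 12.4
ee_pos: [524.6, -173.4, 180.0]
eef_rot: [0.707, 0.707, 0.0, 0.0]
ft_force: [-1.1, 1.3, 6.0]
finger_gap: 11.6
```

```bash
python3 -m handwheel '0 0 -.05 0;0 0 -.05 0;0 0 -.05 0;0 0 -.05 0;0 0 -.05 0' 4; python3 -m handwheel '0 0 -1 0;0 0 -3 0;0 0 -5.5 0;0 0 -8 0;0 0 -8 0;0 0 -8 0'
python3 - <<'E'
from h import *
st();print(sensors.get_obs()['joint_positions'])
q=camera('top');p=camera('scene')
for P in(p,q):
    C=cloud(P);m=(np.hypot(C[...,0]-524,C[...,1]+173)<125)&(C[...,2]>140)&(C[...,2]<157);X=C[m]
    a=np.linalg.lstsq(np.c_[X[:,:2]-[524,-173],np.ones(len(X))],X[:,2],rcond=None)[0];print('plane',a)
E
python3 to.py 456 358.5 150 90
```

```text
time: 12.82
ee_pos: [524.5, -173.4, 179.6]
eef_rot: [0.708, 0.707, 0.0, -0.0]
ft_force: [1.1, -0.5, -0.4]
finger_gap: 35.7
time: 13.32
ee_pos: [525.5, -173.9, 262.1]
eef_rot: [0.707, 0.707, 0.001, 0.002]
ft_force: [-0.5, 0.4, 0.6]
finger_gap: 40.1
{'time': np.float64(13.32), 'ee_pos': array([ 525.5 , -173.93,  262.05]), 'eef_rot': array([0.71, 0.71, 0.  , 0.  ]), 'ft_force': array([-0.54,  0.36,  0.62]), 'moment': array([ 0.  , -0.09, -0.  ]), 'finger_gap': np.float64(40.06)}
[-5.21536212e-01  3.92399438e-01  1.57956015e+00  1.47430814e-08
  1.16496720e+00 -5.20629273e-01]
plane [-3.21304279e-03 -3.53536076e-03  1.49752981e+02]
plane [ 1.80072289e-04 -2.38216578e-04  1.49577151e+02]
shift cm [53.15 -6.83 10.99] toolY deg -0.05 turn -1.572
```

```bash
python3 -m handwheel '4 0 0 -.05;8 -1 0 -.15;12 -1.5 0 -.27;16 -2 0 -.4;20 -2.5 0 -.52;24 -3 0 -.65;28 -3.5 0 -.77;32 -4 0 -.9;36 -4.5 0 -1.02;40 -5 2 -1.15;44 -5.5 5 -1.27;48 -6.2 8 -1.4;51 -6.6 10 -1.5;53.1 -6.9 11 -1.571;53.1 -6.9 11 -1.571;53.1 -6.9 11 -1.571;53.1 -6.9 11 -1.571;53.1 -6.9 11 -1.571' 8
python3 - <<'E'
from h import *
st();o=sensors.get_obs()
for n in('scene','top'):
    p=camera(n);C=cloud(p)
    m=(np.hypot(C[...,0]-456,C[...,1]-358)<40)&(C[...,2]>38)&(C[...,2]<56);print(n,m.sum(),C[m].mean(0).round(1) if m.any() else '',np.round(np.percentile(C[m],[1,99],axis=0),1) if m.any() else '')
E
python3 to.py 455 357.5 14 90
```

```text
time: 14.92
ee_pos: [456.4, 356.6, 150.2]
eef_rot: [0.001, 1.0, -0.0, 0.0]
ft_force: [-0.1, 0.1, -0.5]
finger_gap: 79.9
{'time': np.float64(14.92), 'ee_pos': array([456.4 , 356.61, 150.17]), 'eef_rot': array([ 0.,  1., -0.,  0.]), 'ft_force': array([-0.05,  0.13, -0.46]), 'moment': array([ 0.03, -0.14, -0.05]), 'finger_gap': np.float64(79.85)}
scene 212 [455.7 360.5  45.9] [[434.  340.1  38.3]
 [474.4 380.4  51. ]]
top 0  
shift cm [ 0.19  0.09 13.67] toolY deg 89.83 turn -0.003
```

```bash
python3 -m handwheel '.15 .1 3 0;.15 .1 6 0;.15 .1 9 0;.15 .1 11.5 0;.15 .1 13 0;.15 .1 13.6 0;.15 .1 13.6 0;.15 .1 13.6 0'; python3 -m handwheel '0 0 0 0;0 0 0 0;0 0 0 0;0 0 0 0;0 0 0 0;0 0 0 0;0 0 0 0;0 0 0 0' 3.5 12
python3 - <<'E'
from h import *
st();p=camera('scene');save(p,'j1.png',(330,170,450,290),4)
E
```

```text
time: 15.68
ee_pos: [455.4, 358.4, 14.8]
eef_rot: [0.001, 1.0, 0.0, 0.001]
ft_force: [-0.3, -0.3, 0.7]
finger_gap: 80.3
time: 16.35
ee_pos: [454.6, 358.8, 14.2]
eef_rot: [0.0, 1.0, 0.0, 0.0]
ft_force: [-0.1, 0.6, 1.8]
finger_gap: 45.3
{'time': np.float64(16.35), 'ee_pos': array([454.6 , 358.83,  14.17]), 'eef_rot': array([0., 1., 0., 0.]), 'ft_force': array([-0.1 ,  0.62,  1.78]), 'moment': array([ 0.18,  0.02, -0.06]), 'finger_gap': np.float64(45.34)}
```

View pics/j1.png

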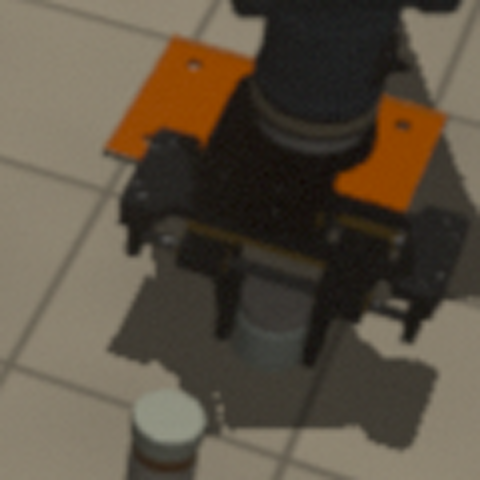

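The jar sits between the fingers at about (272,300) in the crop, with the gap at 45 mm. I'll lift it and carry it over.

```bash
python3 -m handwheel '0 0 -.5 0;0 0 -2 0;0 0 -5 0;0 0 -9 0;0 0 -13 0;-1 -4 -17 0;-2 -8 -20 0;-3 -12 -23 0;-4 -16 -24.5 0;-5 -20 -24.5 0;-6 -24 -24.5 0;-7 -28 -24.5 0;-8 -32 -24.5 0;-9 -36 -24.5 0;-10 -40 -24.5 0;-11 -44 -24.5 0;-11.5 -48 -24.5 0;-11.8 -51 -24.5 0;-11.95 -53.2 -24.5 0;-11.95 -53.2 -24.5 0'; python3 -m handwheel '0 0 0 0;0 0 0 0;0 0 0 0'; python3 to.py 574.5 -173.4 166 90
```

```text
time: 18.07
ee_pos: [574.5, -181.7, 258.7]
eef_rot: [0.004, 1.0, -0.003, 0.001]
ft_force: [0.2, 0.4, -1.6]
finger_gap: 45.2
time: 18.32
ee_pos: [572.9, -171.9, 258.5]
eef_rot: [-0.0, 1.0, 0.001, -0.001]
ft_force: [-0.9, -0.3, -1.8]
finger_gap: 45.4
shift cm [-0.18 -0.16  9.25] toolY deg 90.02 turn 0.0
```

```bash
python3 -m handwheel '0 0 2 0;0 0 4 0;0 0 6 0;0 0 7.5 0;0 0 8.6 0;0 0 9.1 0;0 0 9.1 0;0 0 9.1 0;0 0 9.1 0'; python3 -c "
from h import *
st();p=camera('scene');save(p,'p1.png',(140,90,270,200),6)"; python3 -m handwheel '0 0 .06 0;0 0 .12 0;0 0 .18 0;0 0 .18 0'
```

```text
time: 19.07
ee_pos: [574.4, -173.5, 169.0]
eef_rot: [0.0, 1.0, -0.001, 0.001]
ft_force: [1.2, 0.3, -0.7]
finger_gap: 45.2
{'time': np.float64(19.07), 'ee_pos': array([ 574.42, -173.53,  169.03]), 'eef_rot': array([ 0.,  1., -0.,  0.]), 'ft_force': array([ 1.24,  0.25, -0.74]), 'moment': array([ 0.15, -0.17, -0.02]), 'finger_gap': np.float64(45.22)}
time: 19.45
ee_pos: [573.6, -173.5, 166.2]
eef_rot: [0.0, 1.0, -0.0, 0.0]
ft_force: [-0.3, -0.4, -2.0]
finger_gap: 45.3
```

View pics/p1.png

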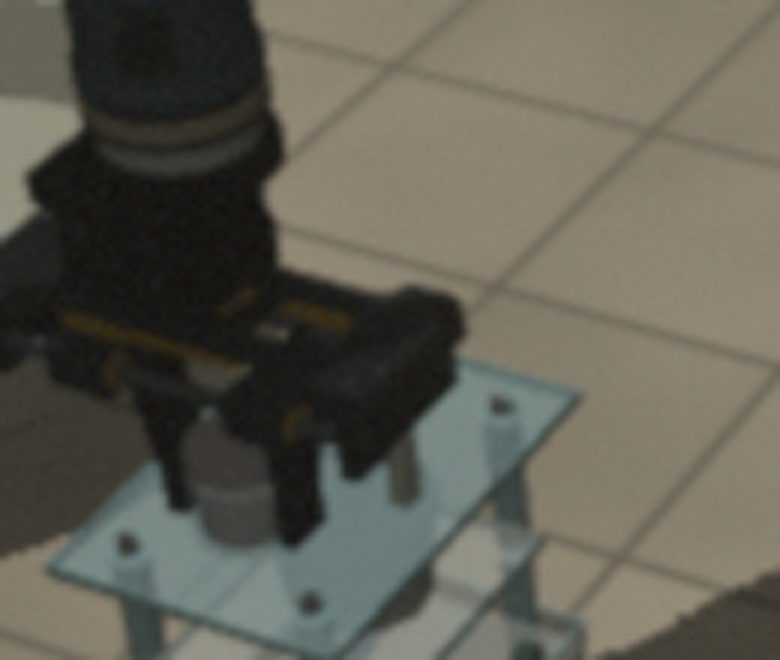

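The jar is just above the deck at about (235,510), between the studs and clear of the handle. I'll lower it in small steps, expecting contact at about 163.3.

```bash
python3 -m handwheel '0 0 .06 0;0 0 .12 0;0 0 .18 0;0 0 .2 0;0 0 .2 0'; python3 -m handwheel '0 0 .05 0;0 0 .1 0;0 0 .1 0;0 0 .1 0'
```

```text
time: 19.87
ee_pos: [573.5, -173.4, 163.9]
eef_rot: [0.0, 1.0, 0.0, -0.0]
ft_force: [0.0, -0.0, -1.6]
finger_gap: 45.3
time: 20.2
ee_pos: [573.6, -173.4, 163.1]
eef_rot: [0.0, 1.0, -0.0, 0.0]
ft_force: [-0.1, 0.0, -1.2]
finger_gap: 45.3
```

```bash
python3 -m handwheel '0 0 .02 0;0 0 .04 0;0 0 .04 0;0 0 .04 0'
```

```text
time: 20.53
ee_pos: [573.7, -173.5, 163.0]
eef_rot: [0.0, 1.0, -0.0, 0.0]
ft_force: [-0.5, 0.0, 1.0]
finger_gap: 45.1
```

```bash
python3 -m handwheel '0 0 0 0;0 0 0 0;0 0 0 0;0 0 0 0;0 0 0 0' 6; python3 -m handwheel '0 0 -.5 0;0 0 -1.5 0;0 0 -3 0;0 0 -6 0;0 0 -10 0;0 4 -12 0;0 8 -14 0;0 12 -14 0;0 16 -14 0;0 20 -14 0;0 24 -14 0;0 24 -14 0;0 24 -14 0'
python3 - <<'E'
from h import *
st();p=camera('scene');q=camera('top');save(p,'e1.png',(130,100,430,350),2.6)
for P in(p,q):
    C=cloud(P);m=(np.hypot(C[...,0]-524,C[...,1]+173)<125)&(C[...,2]>140)&(C[...,2]<157);X=C[m]
    a=np.linalg.lstsq(np.c_[X[:,:2]-[524,-173],np.ones(len(X))],X[:,2],rcond=None)[0];print('plane',a)
    m=(np.hypot(C[...,0]-574,C[...,1]+173)<30)&(C[...,2]>185)&(C[...,2]<202);print('jar',C[m].mean(0).round(1),m.sum())
    for k in('pill_bottle','toothbrush'): print(k,[(round(d['score'],2),w(P,d['uv'],0).round(1)) for d in models.place_of(P,k)[:2]])
E
```

```text
time: 20.95
ee_pos: [573.6, -173.5, 162.6]
eef_rot: [0.0, 1.0, -0.0, -0.0]
ft_force: [0.2, 0.3, 0.9]
finger_gap: 59.2
time: 22.03
ee_pos: [573.5, 68.8, 303.8]
eef_rot: [-0.002, 1.0, -0.0, 0.001]
ft_force: [-0.2, -0.6, 0.3]
finger_gap: 59.9
{'time': np.float64(22.03), 'ee_pos': array([573.55,  68.83, 303.81]), 'eef_rot': array([-0.,  1., -0.,  0.]), 'ft_force': array([-0.18, -0.56,  0.35]), 'moment': array([ 0.08, -0.11,  0.04]), 'finger_gap': np.float64(59.93)}
plane [-1.34573141e-03 -2.03736304e-04  1.49716328e+02]
jar [ 575.8 -169.5  194.3] 199
pill_bottle [(0.57, array([589.1, 333. ,   0. ]))]
toothbrush [(0.86, array([787.6, 147.8,   0. ]))]
plane [ 1.44718357e-04 -1.09966575e-03  1.49583609e+02]
jar [ 572.5 -173.1  195.2] 329
pill_bottle [(0.86, array([593.3, 327.2,   0. ]))]
toothbrush []
```

View pics/e1.png

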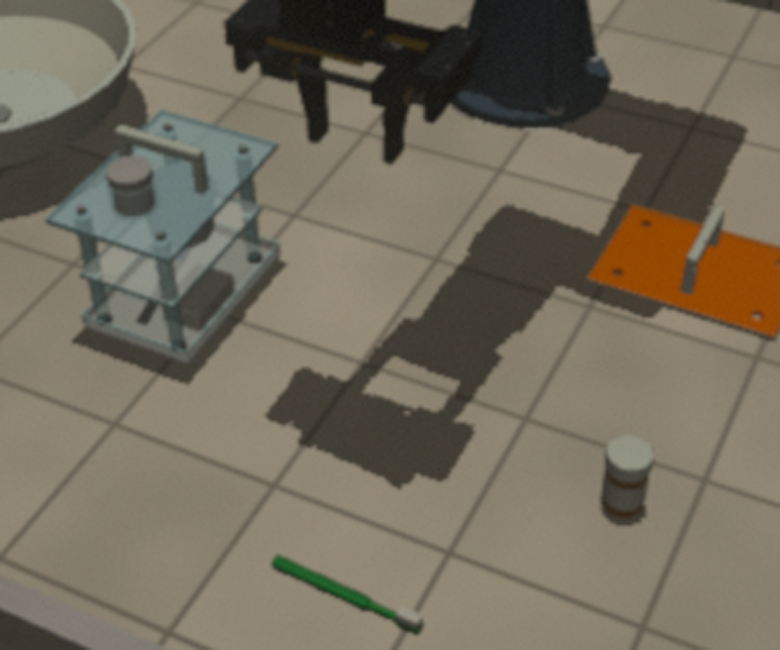

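The shelf sits level with studs showing in all four holes. The jar stands upright at (131,185), the gripper is clear, and the bottle and brush are where they were. I'll hand it in.

```bash
python3 -m handwheel '0 0 0 0;0 0 0 0;0 0 0 0'; python3 -c "
from workcell import order;print(order.job_done())"
```

```text
time: 22.58
ee_pos: [573.8, 65.9, 302.6]
eef_rot: [0.001, 1.0, 0.0, -0.0]
ft_force: [0.6, -0.4, 0.2]
finger_gap: 60.0
the job is handed in; nothing more can be done
None
```

The clear top shelf is back on its posts, and the glass jar stands upright on it beside the handle. I handed the job in at about 22.6 s, with the gripper well clear of everything.

- **Shelf:** I gripped it by its handle, regripping once because the first hold was 7 mm too high. It dropped over all four studs on the first descent, so no sliding about was needed. Seating contact showed about 6 N upward at the wrist.
- **Jar:** I put it about 49 mm from the handle's centre line, between the studs, and contact was about 1–2 N.

**Last checks:**
- **Shelf height:** both cameras show it level, with its top at 149.6–149.7 mm against a nominal 149. The difference is within the camera calibration. The gripper height at seating matched the shelf fully home to within 0.2 mm.
- **Studs and jar:** the last picture shows studs in all four holes and the jar upright.
- **Camera disagreement:** the cameras differ by up to about 4 mm on the jar's position, which doesn't matter here.
- **Bystanders:** in the pictures the pill bottle and toothbrush look undisturbed. The network's estimates moved by 3–7 mm for the bottle and about 9 mm for the brush (one camera only), which I take as detection scatter because nothing went near them. I didn't measure the denture cup again after placing the shelf.

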